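Load the kit tray, tall bottle last

TASK

Pack the kit tray, low part first so that the tall one is never in the way: lay the little case flat and lengthwise between the two ribs of the tray, about centred, and after that stand the tall glue bottle upright in the square pocket beside it. Between the ribs there is room for fingers only at the case's two ends, but in its cradle only at its long sides, so put it down on the desk on the way and take it again by its ends. Set both down gently rather than dropping them, do not knock the bottle over, and leave the ink bottle, the paint tube and the patterned box where they are.

Things in the scene. Friction and masses are not known exactly. Their poses are not given: they have to be found in the camera images.
- case_mid (a point): Centre of the little rounded case (a block 28 mm in x, 50 mm long in y, 24 mm high, about 50 g), half-way up it. Its axes are the case's: y along its length, z up. It starts lying flat in the cradle, its underside 4 mm above the desk.
- case: The little case itself, origin at the middle of its underside; axes as for case_mid. The desk beyond the cradle, away from the robot, is free out to 0.63 m ahead of the robot, so there is room to put the case down 110 mm beyond the cradle's middle and grip it either way.
- cradle: Small fixed wooden cradle holding the case, origin at its middle on the desk; y runs along the case. Floor 42 x 76 mm, 4 mm thick. At both y ends an upright, 46 mm high, 10 mm thick, 56 mm clear between them, so the case's ends cannot be gripped there. Along the x sides only a lip, 9 mm high, 17 to 21 mm from the centre line; above it the case's long sides are free.
- glue_mid (a point): Middle of the tall glue bottle, 129 mm high, standing upright on the desk; this point is on its axis 64.5 mm above its underside. Round body 33 mm in diameter, closed cap 39 mm in diameter over the top 25 mm. About 80 g. z is up the bottle.
- glue: The glue bottle itself, origin at the middle of its underside.
- tray: Fixed wooden kit tray, 120 mm (its x) by 170 mm (its y), origin under its middle on the desk, z up. Floor 4 mm thick, rim and dividers 20 mm high. At negative x the row with the two ribs; at positive x a row of three cells: the middle one is the bottle's pocket, the two others hold an eraser and a clip already packed (fixed).
- channel (a point): Middle of the case's place, on the tray floor (z = 4 mm), at x = -30 mm in the tray; axes as the tray's. The case lies with its y along this y (either way round) between two ribs: 36 mm long in y, 36 mm clear between them in x, 47 mm high from the desk, the upper 13 mm flared to about 46 mm. The case's ends stick out 7 mm past the ribs; beyond are 56 mm of clear floor for fingers.
- pocket (a point): Middle of the bottle's place, on the tray floor (4 mm above the desk), at x = +30 mm in the tray; axes as the tray's. Square pocket 52 mm clear each way, with walls 20 mm above the desk, 60 mm from the channel's middle. A bottle standing here is in the way of a gripper reaching down to the channel.
- ink: Bystander: small round ink bottle with black cap, 31 mm in diameter, 88 mm high, behind the tray; origin under its middle. Behind it a bookcase 0.39 m high, with books on top, stands from about 0.72 m ahead of the robot: swing from side to side nearer than that. To be left alone.
- tube: Bystander: paint tube lying on the desk in front of the tray, 30 x 102 x 21 mm, long in its y; origin under its middle. To be left alone.
- berry: Bystander: small patterned card box, 60 x 85 x 42 mm, near the desk's front edge; origin under its middle. To be left alone.
Mind the look-alikes: they are no part of the job. What is shaped like the glue but yellow is not meant. What is meant by the case is not turquoise, and is the smaller of those in its own colour.

How it is judged:
On the way, in this order (a step that is already met when the one before it is completed fails the run):
1. the case lies flat in its place between the ribs, let go (x of case_mid in the frame of channel between -0.008 and 0.008 m and y of case_mid in the frame of channel between -0.011 and 0.011 m and z of case_mid in the frame of channel between 0.008 and 0.0155 m and angle between case_mid's own z axis and vertical below 0.12 rad and contact force between the fingers and case below 0.05 N and linear speed of case below 0.02 m/s), for 0.2 s.
2. after that, the glue bottle stands upright in the square pocket, let go (x of glue_mid in the frame of pocket between -0.014 and 0.014 m and y of glue_mid in the frame of pocket between -0.014 and 0.014 m and z of glue_mid in the frame of pocket between 0.061 and 0.068 m and angle between glue_mid's own z axis and vertical below 0.1 rad and contact force between the fingers and glue below 0.05 N and linear speed of glue below 0.02 m/s), for 0.2 s.
At the end, for the whole second after the job is handed in: The case lies flat on the tray floor between the ribs (tilt under 0.12 rad, centre within 8 mm across and 11 mm along), and the glue bottle stands upright on the tray floor in the square pocket (tilt under 0.1 rad, centre within 14 mm each way); both are let go and at rest (all of step 1 and all of step 2); the robot touches nothing.
It fails at once if the case is dropped (moves faster than 0.5 m/s with no finger on it) (contact force between the fingers and case below 0.05 N and linear speed of case above 0.5 m/s).
It fails at once if the glue bottle is dropped (moves faster than 0.5 m/s with no finger on it) (contact force between the fingers and glue below 0.05 N and linear speed of glue above 0.5 m/s).
It fails at once if the glue bottle is knocked over (tilted more than 0.7 rad) (angle between glue_mid's own z axis and vertical above 0.7 rad).
It fails at once if the ink bottle, the paint tube or the patterned box is pushed more than 20 mm (distance of any of ink, tube, berry from where it was at the start of the episode above 0.02 m).
It also fails if it takes over 72 s, if anything falls off the work surface, if the arm or the gripper's body presses on something with over 40 N, if the wrist force passes 120 N, or if a joint passes its speed limit or range.

ROBOT

A 6-joint arm with a two-finger parallel gripper is mounted at the origin on a cart in front of the work surface, level with it; the furniture and walls round the work are solid. World frame = base frame: x ahead of the robot, y to its left, z up, the work surface at z = 0. Lengths are in m, angles in rad, forces in N, time in s.
With the tool pointing down it reaches from about 0.425 to 1.125 m from the base axis. Payload 14.9 kg.
Tool frame: the origin (TCP) lies at the centre of the arm's flange, where the gripper is bolted on; the fingertips stand 191 mm ahead of it and the grasp point (between the pads) lies 172 mm ahead of it (robot.tcp_to_grasp is the distance from the TCP to the grasp point, in m); z points along the fingers, y is the line along which they close (so a half turn about z gives the same grasp; the last joint's range is limited). The gripper opens to 91 mm and grips with 3 to 60 N. Pads are 32 mm wide; open, the fingers measure 118 mm over their backs; the gripper's body (76 mm by 178 mm) begins 60 mm behind the grasp point.
Start: joints at [-1.204, 0.379, 1.734, -0, 1.028, -0.033], TCP at [0.272, -0.645, 0.405] pointing down, gripper open.
Joint ranges: [-2.77, 2.77], [-0.74, 2.19], [0, 2.66], [-1.06, 4.2], [0.31, 2.87], [-3.08, 3.08]. Speed limits (rad/s): [1.89, 1.89, 2.39, 3.14, 3.14, 3.14].

INTERFACE

Orientations are given as a rotation vector (axis times angle).
In Python, from cell import robot, capture gives the robot as it stands.
- The arm moves only by the shell command python3 -m pendant 'ROWS' [FORCE]. ROWS is a JSON object of lists of equal length, an entry for each row: "xyz": the shift along the tool's x, y, z in cm, a list of three; "turn": the turn, a rotation vector about the tool's x, y, z in rad, a list of three; "grip": the finger opening in cm, from 0 to 9.12. In form: {"xyz": [[tx, ty, tz], ...], "turn": [[wx, wy, wz], ...], "grip": [grip, ...]}. A call has 1 to 12 rows; each row shifts and turns the commanded pose from where the row before left it, along the tool's axes as they then stand; what a row does not reach is not made up. A row lasts 1/8 s, in which the tool goes at most 62.5 mm and 10.7 degrees, less where a joint would pass 70% of its speed; a pose out of reach is approached as far as the arm can. A call is refused whole if a number of a shift passes 6.25 or a number of a turn 0.188, either way. A call with a gripper value outside its range is refused whole. The fingers move at their own pace and stop on an object; FORCE is the grip in N (left out, the last holds). Time passes only in rows, so rows that do not move let the fingers close. It gives the time, the measured TCP pose, the force, the opening and the grip force at its end, in the units of the state.
- robot.sense(): the state, without advancing time (a new reading comes with each control period).
- capture(name): name is "scene" or "side" or "wrist"; returns a dict with "pixels" (400x640x3 uint8, blue, green, red), "range_z" (400x640 float32, m along the optical axis (not along the pixel's ray), 0 where there is no reading), "K" (3x3 intrinsics, pixels), "R" (3x3) and "t" (3): a world point X has camera coordinates R X + t; the wrist camera has in their place "T_tool_cam" (4x4, takes a point from camera to tool coordinates, whose origin is the TCP and whose axes are the flange's). Camera axes: x right, y down, z forward; pixel columns grow to the right and rows downward; lengths in m; the calibration is good to about 2 mm. A picture is of the moment at which its call begins: read the wrist's pose just before it.
- robot.close_job(): hands the job in; it is judged then, once.
The state is a dict: "time": time; "joints": joint angles; "dq": joint speeds; "tau": joint torques, N m; "ee_pos": TCP position; "tcp_rot": TCP orientation; "ft_force": force on the tool from outside, world axes, zero at the start; "wrist_torque": the same for the moment, N m; "width": opening from 0.0 (shut) to 1.0 (fully open); "gripper_force": force on a finger pad.
Only numpy, scipy, OpenCV 4.12 (cv2) and the standard library are available. Lean on these libraries where they do the work, as an engineer would, in place of code of your own. Each camera call takes 0.05 s, during which the arm holds its last target. There are 200 camera calls.

## Working session

There is one attempt and no reset: what is moved stays moved. The work goes in short steps, Python scripts to look and compute and a shell command to move; the robot and the scene stay as the last step left them, time stands still between calls to the robot, and variables do not carry over. Pictures are saved under pics/ and viewed, at most 10 in all, crops included, and the job is handed in when it is done.

```bash
ls; mkdir -p pics; cat > h.py <<'E'
import numpy as np, cv2
from cell import robot, capture
from scipy.spatial.transform import Rotation as Ro
def cloud(c, s=None):
    z=c["range_z"]; v,u=np.mgrid[:400,:640]; K=c["K"]
    P=np.stack([(u-K[0,2])/K[0,0]*z,(v-K[1,2])/K[1,1]*z,z],-1)
    if "R" in c: W=(P-c["t"])@c["R"]
    else:
        T=c["T_tool_cam"]; W=P@T[:3,:3].T+T[:3,3]
        W=W@Ro.from_rotvec(s["tcp_rot"]).as_matrix().T+s["ee_pos"]
    W[z==0]=np.nan
    return W
E
python3 - <<'E'
from h import *
s=robot.sense(); print(s)
a=capture("scene"); b=capture("side")
for n,c in(("scene",a),("side",b)):
    cv2.imwrite(f"pics/{n}.png",c["pixels"]); np.savez(f"{n}.npz",**c); print(n,c["K"][0,0],-c["R"].T@c["t"])
E
```

```text
pics
{'time': 0.0, 'joints': array([-1.20428373e+00,  3.79414072e-01,  1.73476799e+00, -5.22441883e-06,
        1.02853329e+00, -3.33388056e-02]), 'dq': array([-0.00035957, -0.0016556 , -0.00011253, -0.00114429,  0.00075462,
       -0.00041819]), 'tau': array([-1.42422423e-04, -7.63734698e+01, -4.34372485e+01,  6.50493032e-02,
        4.24444489e-02, -1.08330696e-04]), 'ee_pos': array([ 0.27239991, -0.6446228 ,  0.40409063]), 'tcp_rot': array([-3.07793109e+00, -6.23693758e-01,  2.99250038e-04]), 'ft_force': array([ 0.48834502,  0.54957295, -0.2974284 ]), 'wrist_torque': array([ 0.0133027 , -0.00315987,  0.02952795]), 'gripper_force': 0.0, 'width': 1.0028165409081908}
scene 390.9014301340688 [-0.03369578  0.66923938  0.82455333]
side 377.0323695642718 [0.22589493 0.95951362 0.45283518]
```

View pics/scene.png

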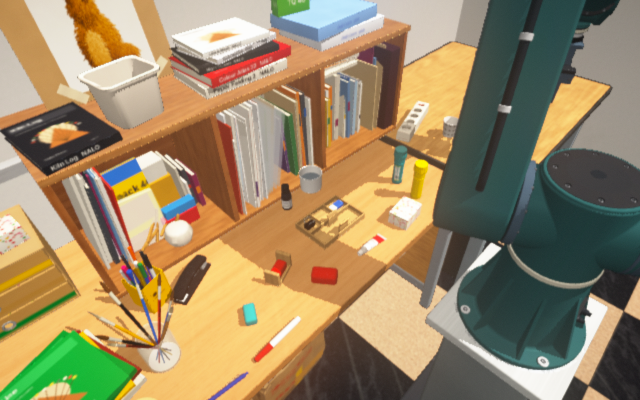

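View pics/side.png

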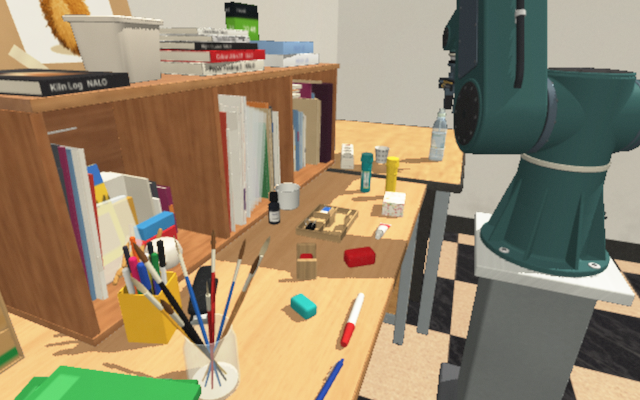

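Scene view: the cases are red in the cradle (278,268), larger red loose (324,275) and turquoise (250,313). The one meant is the smaller red one, in the cradle. The glue is the teal bottle (400,165), not the yellow one (420,180). The tray is at (330,220), ink (286,197), tube (372,244) and patterned box (404,212). I'll confirm this in a crop and measure.

```bash
python3 - <<'E'
from h import *
c=dict(np.load("scene.npz")); im=c["pixels"]
cv2.imwrite("pics/crop.png",cv2.resize(im[135:325,230:450],None,fx=3.1,fy=3.1,interpolation=cv2.INTER_CUBIC))
# top-down ortho map, both cameras: x 0.3..0.8, y -0.5..0.3 ; 1 mm/px => image rows = x descending, cols = y descending
x0,x1,y0,y1=.40,.72,-.45,.2
out=[]
for n in("scene","side"):
    c=dict(np.load(n+".npz")); W=cloud(c); 
    m=(W[...,0]>x0)&(W[...,0]<x1)&(W[...,1]>y0)&(W[...,1]<y1)&(W[...,2]<.2)&(W[...,2]>-.02)
    d=m&(abs(W[...,2])<.01); print(n,"desk z median",np.median(W[d][:,2]))
    hsv=cv2.cvtColor(c["pixels"],cv2.COLOR_BGR2HSV)
    H,S,V=[hsv[...,i].astype(int) for i in range(3)]
    for nm,mk in(("red",((H<6)|(H>174))&(S>190)&(V>90)),("teal",(H>78)&(H<100)&(S>90)),("yel",(H>22)&(H<34)&(S>180))):
        k,L,st,ce=cv2.connectedComponentsWithStats((mk&m).astype(np.uint8))
        for i in range(1,k):
            if st[i,4]>25:
                P=W[L==i]; P=P[P[:,2]>.008]
                if len(P)>10: print(n,nm,ce[i].round(),st[i,4],"min",np.percentile(P,3,0).round(3),"max",np.percentile(P,97,0).round(3),"med",np.median(P,0).round(3))
    P=W[m];C=c["pixels"][m]
    o=np.argsort(P[:,2]);P=P[o];C=C[o]
    img=np.zeros((int((x1-x0)*1200),int((y1-y0)*1200),3),np.uint8)
    for p,q in zip(P,C):
        cv2.circle(img,(int((y1-p[1])*1200),int((x1-p[0])*1200)),1,q.tolist(),-1)
    out.append(img)
cv2.imwrite("pics/ortho.png",cv2.resize(out[0],None,fx=1,fy=1))
E
```

```text
scene desk z median 0.0019134292924224314
scene teal [401. 165.] 27 min [ 0.48  -0.191  0.047] max [ 0.487 -0.18   0.098] med [ 0.483 -0.185  0.083]
scene yel [418. 174.] 214 min [ 0.4   -0.185  0.016] max [ 0.424 -0.153  0.132] med [ 0.407 -0.159  0.107]
side desk z median 0.00219922483197986
side teal [367. 163.] 196 min [ 0.478 -0.194  0.046] max [ 0.507 -0.174  0.131] med [ 0.49  -0.18   0.105]
side teal [363. 187.] 45 min [ 0.481 -0.195  0.009] max [ 0.506 -0.175  0.054] med [ 0.502 -0.179  0.019]
side yel [390. 174.] 228 min [ 0.401 -0.164  0.031] max [ 0.422 -0.154  0.129] med [ 0.41  -0.16   0.083]
```

View pics/crop.png

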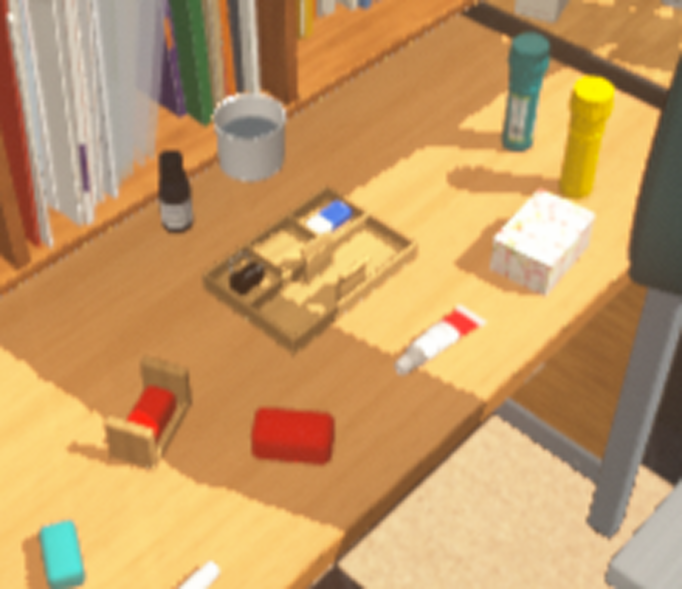

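The crop confirms it: the red case sits in the two-upright cradle, the larger red one lies loose beside it, and the teal bottle stands behind the yellow one. Next come rough positions, then the wrist camera.

```bash
python3 - <<'E'
from h import *
x0,x1,y0,y1=.35,.75,-.3,.45
img=np.zeros((int((x1-x0)*1000),int((y1-y0)*1000),3),np.uint8)
for n in("scene","side"):
    c=dict(np.load(n+".npz")); W=cloud(c)
    for u,v,nm in ([(278,268,"case"),(265,278,"up"),(285,259,"up2"),(324,275,"bigred"),(286,197,"ink"),(372,244,"tube"),(404,212,"berry"),(330,198,"traytop"),(325,247,"traynear"),(297,226,"trayleft"),(364,214,"trayright")] if n=="scene" else [(306,257,"case"),(275,210,"ink")]):
        print(n,nm,W[v,u].round(3))
    m=(W[...,0]>x0)&(W[...,0]<x1)&(W[...,1]>y0)&(W[...,1]<y1)&(W[...,2]<.2)&(W[...,2]>-.02)
    P=W[m];C=c["pixels"][m];o=np.argsort(P[:,2])
    for p,q in zip(P[o],C[o]): cv2.circle(img,(int((y1-p[1])*1000),int((x1-p[0])*1000)),1,q.tolist(),-1)
cv2.imwrite("pics/ortho.png",img)
c=capture("wrist"); print(c["T_tool_cam"].round(4),c["K"])
E
```

```text
scene case [0.489 0.322 0.03 ]
scene up [0.498 0.359 0.016]
scene up2 [0.5   0.289 0.028]
scene bigred [0.388 0.258 0.033]
scene ink [0.656 0.144 0.053]
scene tube [0.374 0.087 0.018]
scene berry [ 0.371 -0.051  0.043]
scene traytop [0.582 0.034 0.022]
scene traynear [0.466 0.175 0.006]
scene trayleft [0.574 0.179 0.014]
scene trayright [0.464 0.012 0.017]
side case [0.495 0.314 0.03 ]
side ink [0.654 0.146 0.044]
[[-9.000e-04 -9.605e-01 -2.784e-01  7.860e-02]
 [ 1.000e+00 -7.000e-04 -9.000e-04  3.000e-04]
 [ 7.000e-04 -2.784e-01  9.605e-01  2.030e-02]
 [ 0.000e+00  0.000e+00  0.000e+00  1.000e+00]] [[276.3977767    0.         317.00709313]
 [  0.         276.3977767  199.78303988]
 [  0.           0.           1.        ]]
```

View pics/ortho.png

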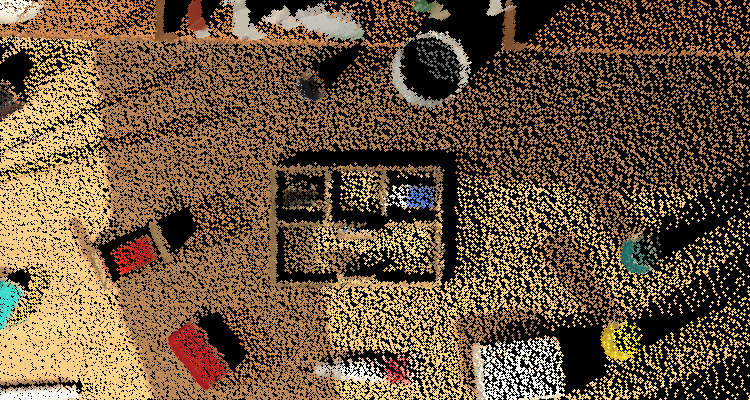

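Wide view: map top-down gives case ≈(0.495,0.32), tray ≈(0.526,0.093), glue ≈(0.494,-0.185). I'll swing at safe radius and look from above with the wrist camera.

```bash
python3 -m pendant '{"xyz":[[0,0,0],[0,0,0],[0,0,0],[2.1,-5.5,0],[2.1,-5.5,0],[2.1,-5.5,0],[2.1,-5.5,0],[2.1,-5.5,0],[2.1,-5.5,0],[2.1,-5.5,0],[2.1,-5.5,0],[2.1,-5.5,0]],"turn":[[0,0,0.133],[0,0,0.133],[0,0,0.133],[0,0,0],[0,0,0],[0,0,0],[0,0,0],[0,0,0],[0,0,0],[0,0,0],[0,0,0],[0,0,0]],"grip":[9,9,9,9,9,9,9,9,9,9,9,9]}'
python3 -m pendant '{"xyz":[[1,-6,0],[1,-6,0],[1,-6,0],[1,-6,0],[0,0,0],[0,0,0],[0,0,0]],"turn":[[0,0,0],[0,0,0],[0,0,0],[0,0,0],[0,0,0],[0,0,0],[0,0,0]],"grip":[9,9,9,9,9,9,9]}'
python3 - <<'E'
from h import *
s=robot.sense(); print(s["joints"].round(2),s["ee_pos"],Ro.from_rotvec(s["tcp_rot"]).as_matrix().round(3))
c=capture("wrist"); cv2.imwrite("pics/w1.png",c["pixels"]); np.savez("w1.npz",ee_pos=s["ee_pos"],tcp_rot=s["tcp_rot"],**c)
E
```

```text
time: 1.65
ee_pos: [0.4613, -0.1478, 0.4049]
tcp_rot: [3.141, 0.001, 0.001]
ft_force: [0.6, -0.4, -0.2]
width: 0.985
gripper_force: 0.0
time: 2.52
ee_pos: [0.5008, 0.0893, 0.4046]
tcp_rot: [3.141, -0.001, -0.0]
ft_force: [-0.3, -0.3, -0.5]
width: 0.986
gripper_force: 0.0
[ 0.13  0.07  2.12 -0.    0.95  1.7 ] [0.50075581 0.08926777 0.4046483 ] [[ 1.    -0.001 -0.   ]
 [-0.001 -1.    -0.   ]
 [-0.     0.    -1.   ]]
```

View pics/w1.png

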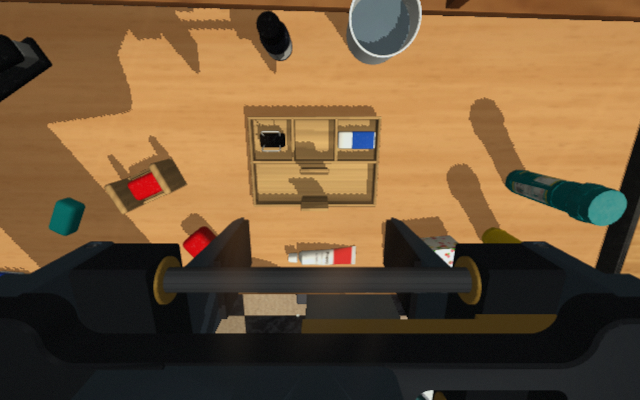

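Wrist view: tray (248–380,118–206), case in cradle (145,186), teal glue cap (606,207). Measuring all of these.

```bash
python3 - <<'E'
from h import *
d=dict(np.load("w1.npz")); W=cloud(d,d); im=d["pixels"]
hsv=cv2.cvtColor(im,cv2.COLOR_BGR2HSV); H,S,V=[hsv[...,i].astype(int) for i in range(3)]
v,u=np.mgrid[:400,:640]
def box(m,n):
    P=W[m]; P=P[~np.isnan(P[:,0])]
    print(n,len(P),"z",np.percentile(P[:,2],[5,50,95]).round(4),"rect mm",[np.round(q,1) for q in cv2.minAreaRect((P[:,:2]*1000).astype(np.float32))])
dk=(u>400)&(u<460)&(v>100)&(v<200); print("desk",np.nanmedian(W[dk][:,2]))
z=W[...,2]; x=W[...,0]; y=W[...,1]
t=(u>235)&(u<395)&(v>105)&(v<215)
box(t&(z>.014)&(z<.026),"tray rim"); box(t&(z>.030),"ribs"); 
for k in(0,1):
    box(t&(z>.035)&((v<185) if k==0 else (v>=185)),"rib%d"%k)
r=((H<8)|(H>172))&(S>150)&(u>100)&(u<180)&(v>150)&(v<215)
box(r&(z>.022),"case top")
cr=(u>95)&(u<195)&(v>150)&(v<220)
box(cr&(z>.041),"uprights"); box(cr&(z>.041)&(u<145),"upL"); box(cr&(z>.041)&(u>=145),"upR")
g=(u>560)&(z>.115)&(z<.15); box(g&(v>170)&(v<240),"glue cap top")
box((u>250)&(u<300)&(v<60)&(z>.07),"ink cap")
E
```

```text
desk -0.0006344819048573758
tray rim 2958 z [0.0148 0.019  0.0207] rect mm [array([524.6,  92.3]), array([170.4, 118.5]), np.float64(89.9)]
ribs 522 z [0.0318 0.0434 0.0475] rect mm [array([520.6, 109.7]), array([127.5,  57.9]), np.float64(32.4)]
rib0 161 z [0.0404 0.0459 0.0476] rect mm [array([517.2,  92.8]), array([35. ,  9.4]), np.float64(89.9)]
rib1 253 z [0.0367 0.0438 0.0476] rect mm [array([471.8,  92.4]), array([ 9.6, 35.4]), np.float64(0.3)]
case top 578 z [0.0247 0.0275 0.0289] rect mm [array([494.7, 318.6]), array([27.7, 41.4]), np.float64(22.7)]
uprights 588 z [0.042  0.045  0.0467] rect mm [array([495.7, 316.2]), array([41.9, 76.4]), np.float64(23.2)]
upL 297 z [0.042  0.0449 0.0467] rect mm [array([482.9, 345.8]), array([42. , 11.4]), np.float64(22.4)]
upR 291 z [0.0421 0.045  0.0467] rect mm [array([508.8, 285.8]), array([41.2, 10.2]), np.float64(23.0)]
glue cap top 1590 z [0.1168 0.1277 0.1293] rect mm [array([ 497. , -192.6]), array([39.2, 37.5]), np.float64(85.8)]
ink cap 669 z [0.0734 0.0874 0.0888] rect mm [array([665.5, 134.2]), array([22.9, 23. ]), np.float64(85.3)]
```

Everything agrees with the sizes given:
- **Tray:** centre (0.5246,0.0923), yaw 0.
- **Cradle and case:** about (0.495,0.317), yaw 0.40.
- **Glue:** about (0.497,-0.193).

I'll move above the cradle with the fingers across the case.

```bash
python3 -m pendant '{"xyz":[[-0.14,-5.7,0],[-0.14,-5.7,0],[-0.14,-5.7,0],[-0.14,-5.7,0]],"turn":[[0,0,0],[0,0,0],[0,0,0],[0,0,0]],"grip":[5.5,5.5,5.5,5.5]}'
python3 -m pendant '{"xyz":[[0,0,0],[0,0,0],[0,0,0],[0,0,0],[0,0,0],[0,0,0],[0,0,0],[0,0,0],[0,0,0],[0,0,0],[0,0,0],[0,0,0]],"turn":[[0,0,-0.18],[0,0,-0.18],[0,0,-0.18],[0,0,-0.18],[0,0,-0.18],[0,0,-0.18],[0,0,-0.18],[0,0,-0.18],[0,0,-0.18],[0,0,-0.18],[0,0,-0.175],[0,0,0]],"grip":[5.5,5.5,5.5,5.5,5.5,5.5,5.5,5.5,5.5,5.5,5.5,5.5]}'
python3 -m pendant '{"xyz":[[0,0,5],[0,0,5],[0,0,3],[0,0,0],[0,0,0]],"turn":[[0,0,0],[0,0,0],[0,0,0],[0,0,0],[0,0,0]],"grip":[5.5,5.5,5.5,5.5,5.5]}'
cat > m.py <<'E'
from h import *
def red(n):
    s=robot.sense(); c=capture("wrist"); cv2.imwrite(f"pics/{n}.png",c["pixels"])
    W=cloud(c,s); hsv=cv2.cvtColor(c["pixels"],cv2.COLOR_BGR2HSV).astype(int)
    m=((hsv[...,0]<8)|(hsv[...,0]>172))&(hsv[...,1]>150)&(abs(W[...,2]-.028)<.012)&(np.hypot(W[...,0]-s["ee_pos"][0],W[...,1]-s["ee_pos"][1])<.06)
    P=W[m]; R=Ro.from_rotvec(s["tcp_rot"]).as_matrix()
    print("tcp",s["ee_pos"].round(4),"yaw",np.arctan2(R[1,0],R[0,0]).round(4))
    print("z",np.percentile(P[:,2],[5,50,95]).round(4))
    zt=np.percentile(P[:,2],80); P=P[P[:,2]>zt-.006]
    r=cv2.minAreaRect((P[:,:2]*1000).astype(np.float32)); print(len(P),r)
    L=(P-s["ee_pos"])@R; print("tool-frame extents mm",(L.min(0)*1e3).round(1),(L.max(0)*1e3).round(1))
E
python3 -c "
from m import *
red('w2')"
```

```text
time: 3.08
ee_pos: [0.4953, 0.3192, 0.4049]
tcp_rot: [-3.141, 0.001, -0.0]
ft_force: [0.7, 0.1, 0.1]
width: 0.606
gripper_force: 0.0
time: 4.58
ee_pos: [0.4955, 0.3175, 0.4048]
tcp_rot: [-1.733, -2.621, 0.0]
ft_force: [0.2, -0.6, 0.1]
width: 0.602
gripper_force: 0.0
time: 5.2
ee_pos: [0.4957, 0.3184, 0.2761]
tcp_rot: [1.732, 2.62, 0.002]
ft_force: [-0.6, -0.0, 0.7]
width: 0.601
gripper_force: 0.0
tcp [0.4957 0.3184 0.2761] yaw 1.9734
z [0.0246 0.0273 0.0285]
1548 ((495.5204162597656, 316.58544921875), (26.646554946899414, 48.774505615234375), 21.941162109375)
tool-frame extents mm [-26.  -14.9 246.3] [ 22.8  12.1 253.9]
```

View pics/w2.png

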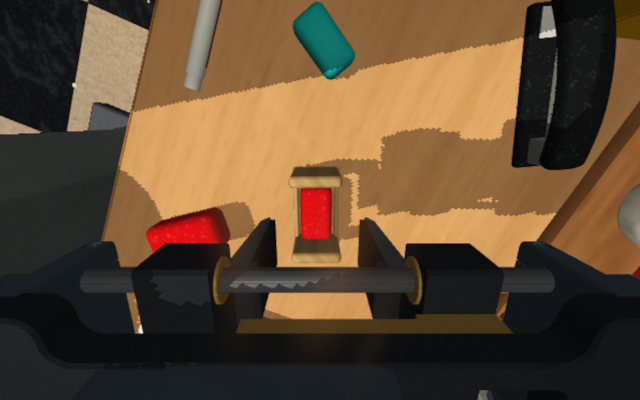

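The case is square between the fingers, at (317,213), off by 1.5 mm. Correcting that, then descending and gripping.

```bash
python3 -m pendant '{"xyz":[[-0.16,-0.14,3],[0,0,2.3],[0,0,1.5],[0,0,0.5],[0,0,0],[0,0,0],[0,0,0],[0,0,0],[0,0,0],[0,0,0],[0,0,0],[0,0,0]],"turn":[[0,0,0],[0,0,0],[0,0,0],[0,0,0],[0,0,0],[0,0,0],[0,0,0],[0,0,0],[0,0,0],[0,0,0],[0,0,0],[0,0,0]],"grip":[5.5,5.5,5.5,5.5,5.5,2,2,2,2,2,2,2]}' 15
python3 -m pendant '{"xyz":[[0,0,0],[0,0,-1],[0,0,-2],[0,0,-4],[0,0,-4],[0,0,0]],"turn":[[0,0,0],[0,0,0],[0,0,0],[0,0,0],[0,0,0],[0,0,0]],"grip":[2,2,2,2,2,2]}'
```

```text
time: 6.75
ee_pos: [0.4946, 0.3164, 0.2021]
tcp_rot: [1.729, 2.623, 0.0]
ft_force: [-1.3, -1.7, 5.9]
width: 0.307
gripper_force: 15.0
time: 7.5
ee_pos: [0.4952, 0.3168, 0.316]
tcp_rot: [1.728, 2.621, 0.009]
ft_force: [0.7, 0.2, -0.5]
width: 0.307
gripper_force: 15.0
```

Held (28 mm). Carrying it to the free desk beyond, squaring its yaw to the tray's, and setting it down.

```bash
python3 -m pendant '{"xyz":[[0,2.5,0],[0,2.5,0],[0,2.5,0],[0,2.5,0],[0,0,4],[0,0,4],[0,0,2],[0,0,0.6],[0,0,0.4],[0,0,0]],"turn":[[0,0,0.135],[0,0,0.135],[0,0,0.135],[0,0,0],[0,0,0],[0,0,0],[0,0,0],[0,0,0],[0,0,0],[0,0,0]],"grip":[2,2,2,2,2,2,2,2,2,2]}'
python3 -c "
from h import *
s=robot.sense();print(s['ee_pos'],s['ft_force'])"
```

```text
time: 8.75
ee_pos: [0.5916, 0.3364, 0.2027]
tcp_rot: [2.221, 2.221, 0.002]
ft_force: [0.5, 0.5, -0.5]
width: 0.306
gripper_force: 15.0
[0.59158785 0.33640354 0.20266279] [ 0.54902696  0.50634526 -0.48167722]
```

```bash
python3 -m pendant '{"xyz":[[0,0,0.2],[0,0,0.15],[0,0,0]],"turn":[[0,0,0],[0,0,0],[0,0,0]],"grip":[2,2,2]}'
python3 -m pendant '{"xyz":[[0,0,0.08],[0,0,0]],"turn":[[0,0,0],[0,0,0]],"grip":[2,2]}'
```

```text
time: 9.12
ee_pos: [0.5913, 0.3362, 0.1983]
tcp_rot: [2.221, 2.221, 0.0]
ft_force: [-0.3, -0.0, -0.4]
width: 0.307
gripper_force: 15.0
time: 9.38
ee_pos: [0.5914, 0.3363, 0.198]
tcp_rot: [-2.221, -2.221, 0.0]
ft_force: [-3.2, -2.9, 8.4]
width: 0.306
gripper_force: 15.0
```

Touching down; release, rise, turn to take it by its ends.

```bash
python3 -m pendant '{"xyz":[[0,0,0],[0,0,0],[0,0,0],[0,0,-1.5],[0,0,-4],[0,0,-4],[0,0,0]],"turn":[[0,0,0],[0,0,0],[0,0,0],[0,0,0],[0,0,0],[0,0,0],[0,0,0]],"grip":[5,5,5,5,6,7,7.5]}'
python3 -m pendant '{"xyz":[[0,0,0],[0,0,0],[0,0,0],[0,0,0],[0,0,0],[0,0,0],[0,0,0],[0,0,0],[0,0,0],[0,0,0],[0,0,0]],"turn":[[0,0,0.1745],[0,0,0.1745],[0,0,0.1745],[0,0,0.1745],[0,0,0.1745],[0,0,0.1745],[0,0,0.1745],[0,0,0.1745],[0,0,0.1745],[0,0,0],[0,0,0]],"grip":[7.5,7.5,7.5,7.5,7.5,7.5,7.5,7.5,7.5,7.5,7.5]}'
python3 -c "
from m import *
red('w3')"
```

```text
time: 10.25
ee_pos: [0.5922, 0.3368, 0.2968]
tcp_rot: [2.22, 2.22, 0.009]
ft_force: [0.1, -0.2, -0.0]
width: 0.816
gripper_force: 0.0
time: 11.62
ee_pos: [0.5912, 0.3362, 0.2923]
tcp_rot: [3.141, 0.007, -0.0]
ft_force: [-0.1, 0.5, 0.2]
width: 0.82
gripper_force: 0.0
tcp [0.5912 0.3362 0.2923] yaw 0.0043
z [0.0194 0.0232 0.0245]
1394 ((591.982421875, 336.0292663574219), (27.08397102355957, 48.17418670654297), 0.12774239480495453)
tool-frame extents mm [-12.7 -24.  266.9] [ 14.4  24.2 274.3]
```

Case measured flat at (0.592,0.336), aligned. Gripping it by the ends.

```bash
python3 -m pendant '{"xyz":[[0.08,0,4],[0,0,3],[0,0,2],[0,0,0.7],[0,0,0],[0,0,0],[0,0,0],[0,0,0],[0,0,0],[0,0,0]],"turn":[[0,0,0.004],[0,0,0],[0,0,0],[0,0,0],[0,0,0],[0,0,0],[0,0,0],[0,0,0],[0,0,0],[0,0,0]],"grip":[7.5,7.5,7.5,7.5,7.5,4,4,4,4,4]}' 15
python3 -m pendant '{"xyz":[[0,0,-1],[0,0,-3],[0,0,-4],[0,0,-3],[0,0,0]],"turn":[[0,0,0],[0,0,0],[0,0,0],[0,0,0],[0,0,0]],"grip":[4,4,4,4,4]}'
```

```text
time: 12.92
ee_pos: [0.5923, 0.3363, 0.196]
tcp_rot: [-3.141, 0.006, -0.001]
ft_force: [-0.5, -0.4, 6.4]
width: 0.549
gripper_force: 15.0
time: 13.55
ee_pos: [0.5926, 0.3366, 0.3083]
tcp_rot: [-3.14, 0.006, -0.006]
ft_force: [-0.7, 0.0, -1.1]
width: 0.548
gripper_force: 15.0
```

```bash
python3 -m pendant '{"xyz":[[-2.45,6.1,0],[-2.45,6.1,0],[-2.45,6.1,0],[-2.45,6.1,0],[0,0,2],[0,0,2],[0,0,0],[0,0,0]],"turn":[[0,0,0],[0,0,0],[0,0,0],[0,0,0],[0,0,0],[0,0,0],[0,0,0],[0,0,0]],"grip":[4,4,4,4,4,4,4,4]}'
python3 - <<'E'
from h import *
s=robot.sense(); c=capture("wrist"); cv2.imwrite("pics/w4.png",c["pixels"]); W=cloud(c,s); print(s["ee_pos"],s["tcp_rot"])
hsv=cv2.cvtColor(c["pixels"],cv2.COLOR_BGR2HSV).astype(int); x,y,z=[W[...,i] for i in range(3)]
rd=((hsv[...,0]<8)|(hsv[...,0]>172))&(hsv[...,1]>150)
near=(abs(y-.092)<.08)
for n,m in(("case",rd&near&(abs(x-.495)<.04)&(z>.04)),("rim",near&(~rd)&(x>.574)&(x<.60)&(z>.014)&(z<.026)),("far rib",near&~rd&(x>.51)&(x<.53)&(z>.04)&(z<.05))):
    P=W[m]; print(n,len(P),(np.percentile(P,[2,98],0)*1e3).round(1).tolist() if len(P) else 0)
E
```

```text
time: 14.55
ee_pos: [0.4981, 0.1047, 0.2656]
tcp_rot: [3.142, -0.005, -0.001]
ft_force: [0.9, 0.4, -0.6]
width: 0.548
gripper_force: 15.0
[0.49809024 0.10470491 0.265552  ] [ 3.14153610e+00 -5.45677636e-03 -5.79510767e-04]
case 3406 [[490.3, 81.0, 77.2], [530.7, 128.2, 165.4]]
rim 1234 [[575.5, 16.0, 17.2], [584.0, 167.9, 20.9]]
far rib 372 [[515.0, 75.9, 41.7], [521.8, 109.6, 47.9]]
```

View pics/w4.png

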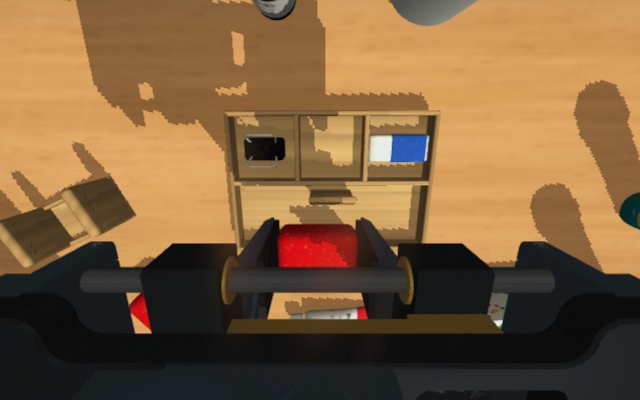

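The case is held level at (318,246), centred on the tool. The arm fell 12 mm short of the channel because a row was capped, so I'll make that up and lower in.

```bash
python3 -m pendant '{"xyz":[[-0.35,1.23,0],[0,0,0],[0,0,0]],"turn":[[0,0,-0.0035],[0,0,0],[0,0,0]],"grip":[4,4,4]}'
```

```text
time: 14.98
ee_pos: [0.4945, 0.0921, 0.2657]
tcp_rot: [-3.141, 0.001, -0.001]
ft_force: [-0.1, 0.1, -0.5]
width: 0.546
gripper_force: 15.0
```

```bash
python3 -m pendant '{"xyz":[[0,0,1.5],[0,0,1.5],[0,0,1.5],[0,0,1],[0,0,0.6],[0,0,0.2],[0,0,0]],"turn":[[0,0,0],[0,0,0],[0,0,0],[0,0,0],[0,0,0],[0,0,0],[0,0,0]],"grip":[4,4,4,4,4,4,4]}'
python3 -m pendant '{"xyz":[[0,0,0.1],[0,0,0.05],[0,0,0]],"turn":[[0,0,0],[0,0,0],[0,0,0]],"grip":[4,4,4]}'
```

```text
time: 15.85
ee_pos: [0.4946, 0.0923, 0.2026]
tcp_rot: [-3.142, 0.0, -0.0]
ft_force: [0.9, 0.5, -0.2]
width: 0.547
gripper_force: 15.0
time: 16.23
ee_pos: [0.4945, 0.0923, 0.201]
tcp_rot: [-3.142, 0.0, -0.0]
ft_force: [-0.5, -0.5, -1.4]
width: 0.551
gripper_force: 15.0
```

```bash
python3 -m pendant '{"xyz":[[0,0,0.1],[0,0,0.05],[0,0,0]],"turn":[[0,0,0],[0,0,0],[0,0,0]],"grip":[4,4,4]}'
```

```text
time: 16.6
ee_pos: [0.4946, 0.0923, 0.1999]
tcp_rot: [3.142, -0.0, -0.0]
ft_force: [-4.0, -0.8, 13.5]
width: 0.55
gripper_force: 15.0
```

The case is seated (13 N on the floor). Releasing, rising and checking.

```bash
python3 -m pendant '{"xyz":[[0,0,0],[0,0,0],[0,0,0],[0,0,-2],[0,0,-4],[0,0,-5],[0,0,-5],[0,0,0],[0,0,0]],"turn":[[0,0,0],[0,0,0],[0,0,0],[0,0,0],[0,0,0],[0,0,0],[0,0,0],[0,0,0],[0,0,0]],"grip":[7.2,7.2,7.2,7.2,7.2,7.2,7.2,7.2,7.2]}'
python3 - <<'E'
from m import *
red("w5")
s=robot.sense(); c=capture("wrist"); W=cloud(c,s); z=W[...,2]
P=W[(z>.124)&(z<.14)&(W[...,1]<-.14)&(W[...,0]>.45)]; print(len(P)); print(cv2.minAreaRect((P[:,:2]*1e3).astype(np.float32)))
E
```

```text
time: 17.73
ee_pos: [0.4942, 0.0923, 0.359]
tcp_rot: [3.142, -0.0, -0.001]
ft_force: [-0.0, 0.5, -0.9]
width: 0.789
gripper_force: 0.0
tcp [0.4942 0.0923 0.359 ] yaw -0.0002
z [0.0222 0.0272 0.0286]
920 ((494.54742431640625, 92.0769271850586), (47.34773635864258, 26.554210662841797), 89.95885467529297)
tool-frame extents mm [-12.8 -23.5 328.8] [ 13.8  23.8 337. ]
0
((0.0, 0.0), (0.0, 0.0), 0.0)
```

Case centre is at (0.4945,0.0921), flat: step 1 is done. On to the glue bottle, with a closer look first.

```bash
python3 -m pendant '{"xyz":[[0,5,0],[0,5,0],[0,5,0],[0,5,0],[0,0,0],[0,0,0]],"turn":[[0,0,0],[0,0,0],[0,0,0],[0,0,0],[0,0,0],[0,0,0]],"grip":[7,7,7,7,7,7]}'
python3 - <<'E'
from m import *
s=robot.sense(); c=capture("wrist"); cv2.imwrite("pics/w6.png",c["pixels"]); W=cloud(c,s); z=W[...,2]; print(s["ee_pos"])
m=(z>.124)&(z<.14)&(W[...,1]<-.14)&(W[...,0]>.45)
P=W[m]; print(len(P),np.median(P[:,2])); print(cv2.minEnclosingCircle((P[:,:2]*1e3).astype(np.float32)),np.median(c["pixels"][m],0))
E
```

```text
time: 18.58
ee_pos: [0.4942, -0.1075, 0.3584]
tcp_rot: [-3.141, 0.001, 0.003]
ft_force: [-0.4, 1.7, -0.5]
width: 0.769
gripper_force: 0.0
[ 0.49421342 -0.10745081  0.35842749]
1628 0.12845130621398826
((496.9443664550781, -193.4867401123047), 18.832326889038086) [152. 161.  78.]
```

View pics/w6.png

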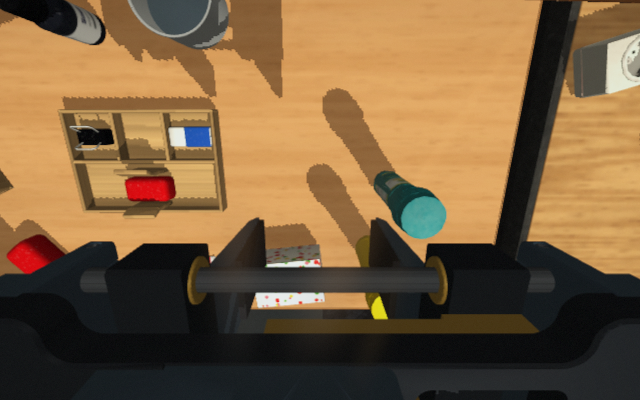

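The picture shows the case between the ribs at (150,188) and the teal cap at (424,215), radius 18.8 mm, centre (0.497,-0.1935). Moving over it, descending and gripping below the cap.

```bash
python3 -m pendant '{"xyz":[[0.14,4.3,0],[0.13,4.3,0],[0,0,0],[0,0,0]],"turn":[[0,0,0],[0,0,0],[0,0,0],[0,0,0]],"grip":[7,7,7,7]}'
python3 -m pendant '{"xyz":[[0,0,3],[0,0,3],[0,0,3],[0,0,1.3],[0,0,0.5],[0,0,0],[0,0,0],[0,0,0],[0,0,0],[0,0,0],[0,0,0],[0,0,0]],"turn":[[0,0,0],[0,0,0],[0,0,0],[0,0,0],[0,0,0],[0,0,0],[0,0,0],[0,0,0],[0,0,0],[0,0,0],[0,0,0],[0,0,0]],"grip":[7,7,7,7,7,7,5,4,3,2.5,2.5,2.5]}' 15
```

```text
time: 19.12
ee_pos: [0.4971, -0.1926, 0.3591]
tcp_rot: [-3.141, -0.001, 0.001]
ft_force: [1.4, -0.1, -0.0]
width: 0.77
gripper_force: 0.0
time: 20.62
ee_pos: [0.4973, -0.1938, 0.2516]
tcp_rot: [3.141, -0.0, 0.001]
ft_force: [0.1, 0.8, 4.9]
width: 0.425
gripper_force: 15.0
```

The opening of 38.7 mm means the fingers are on the cap (39 mm), just with their upper edge. I'll regrip squarely on the cap.

```bash
python3 -m pendant '{"xyz":[[0,0,0],[0,0,0],[0,0,0],[0,0,-1.7],[0,0,-1.7],[0,0,0],[0,0,0],[0,0,0],[0,0,0],[0,0,0]],"turn":[[0,0,0],[0,0,0],[0,0,0],[0,0,0],[0,0,0],[0,0,0],[0,0,0],[0,0,0],[0,0,0],[0,0,0]],"grip":[6,6,6,6,6,5,4,3,3,3]}' 20
python3 -m pendant '{"xyz":[[0,0,0],[0,0,0]],"turn":[[0,0,0],[0,0,0]],"grip":[3,3]}'
python3 -m pendant '{"xyz":[[0,0,-1],[0,0,-2],[0,0,-3],[0,0,-3],[0,0,0],[0,0,0]],"turn":[[0,0,0],[0,0,0],[0,0,0],[0,0,0],[0,0,0],[0,0,0]],"grip":[3,3,3,3,3,3]}'
```

```text
time: 21.88
ee_pos: [0.4971, -0.1937, 0.2853]
tcp_rot: [-3.141, 0.0, 0.0]
ft_force: [0.0, 0.9, 3.5]
width: 0.426
gripper_force: 20.0
time: 22.12
ee_pos: [0.4971, -0.1937, 0.2853]
tcp_rot: [-3.141, 0.0, 0.0]
ft_force: [-0.6, 0.5, 2.7]
width: 0.426
gripper_force: 20.0
time: 22.88
ee_pos: [0.4968, -0.1936, 0.3749]
tcp_rot: [-3.141, 0.0, 0.001]
ft_force: [-0.1, -0.5, -2.2]
width: 0.424
gripper_force: 20.0
```

```bash
python3 -m pendant '{"xyz":[[0.5,-2.4,0],[0.96,-4.77,0],[0.96,-4.77,0],[0.96,-4.77,0],[0.96,-4.77,0],[0.96,-4.77,0],[0.5,-2.35,0],[0,0,0],[0,0,0]],"turn":[[0,0,0],[0,0,0],[0,0,0],[0,0,0],[0,0,0],[0,0,0],[0,0,0],[0,0,0],[0,0,0]],"grip":[3,3,3,3,3,3,3,3,3]}'
python3 - <<'E'
from m import *
s=robot.sense(); print(s["ee_pos"])
c=capture("side"); W=cloud(c); hsv=cv2.cvtColor(c["pixels"],cv2.COLOR_BGR2HSV).astype(int)
m=(hsv[...,0]>78)&(hsv[...,0]<100)&(hsv[...,1]>90)&(abs(W[...,0]-.555)<.05)&(abs(W[...,1]-.09)<.05)
P=W[m]; print(len(P))
for a in(.1,.12,.14,.16,.18,.2):
    q=P[abs(P[:,2]-a)<.01]; print(a,len(q),q.mean(0).round(4) if len(q) else 0)
cv2.imwrite("pics/s2.png",cv2.resize(c["pixels"][130:270,230:430],None,fx=3,fy=3))
E
```

```text
time: 24.0
ee_pos: [0.5549, 0.0918, 0.3745]
tcp_rot: [3.141, -0.0, -0.002]
ft_force: [0.1, 0.3, -0.8]
width: 0.428
gripper_force: 20.0
[0.5548511  0.09180429 0.37453718]
399
0.1 51 [0.5493 0.1033 0.0994]
0.12 30 [0.5505 0.1011 0.1201]
0.14 27 [0.546  0.0991 0.1393]
0.16 39 [0.5477 0.1007 0.1634]
0.18 66 [0.5477 0.1024 0.178 ]
0.2 43 [0.5379 0.091  0.2009]
```

View pics/s2.png

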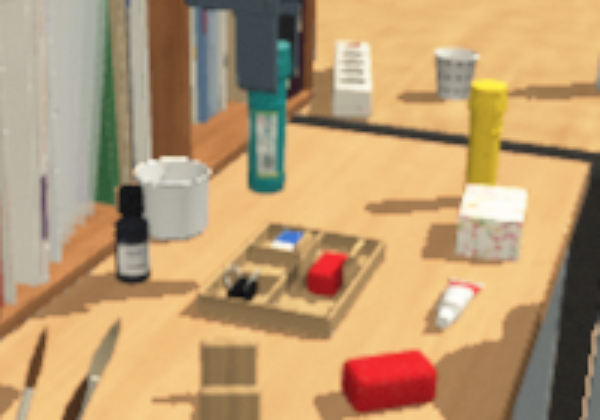

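The bottle hangs upright at (266,140), above the pocket, and the case is between the ribs at (327,272). Lowering.

```bash
python3 -m pendant '{"xyz":[[0,0.05,2],[0,0,2],[0,0,2],[0,0,1.2],[0,0,0.6],[0,0,0.3],[0,0,0],[0,0,0]],"turn":[[0,0,0],[0,0,0],[0,0,0],[0,0,0],[0,0,0],[0,0,0],[0,0,0],[0,0,0]],"grip":[3,3,3,3,3,3,3,3]}'
python3 -m pendant '{"xyz":[[0,0,0.2],[0,0,0.1],[0,0,0]],"turn":[[0,0,0],[0,0,0],[0,0,0]],"grip":[3,3,3]}'
```

```text
time: 25.05
ee_pos: [0.5554, 0.0918, 0.2949]
tcp_rot: [-3.141, 0.0, -0.001]
ft_force: [0.5, 0.1, -0.8]
width: 0.425
gripper_force: 20.0
time: 25.42
ee_pos: [0.5552, 0.0918, 0.2914]
tcp_rot: [-3.142, 0.0, 0.0]
ft_force: [0.3, -0.3, 0.0]
width: 0.424
gripper_force: 20.0
```

```bash
python3 -m pendant '{"xyz":[[0,0,0.1],[0,0,0.05],[0,0,0]],"turn":[[0,0,0],[0,0,0],[0,0,0]],"grip":[3,3,3]}'
python3 -m pendant '{"xyz":[[0,0,0.06],[0,0,0]],"turn":[[0,0,0],[0,0,0]],"grip":[3,3]}'
```

```text
time: 25.8
ee_pos: [0.5552, 0.0918, 0.2899]
tcp_rot: [3.142, -0.0, -0.0]
ft_force: [0.7, 0.2, -0.6]
width: 0.429
gripper_force: 20.0
time: 26.05
ee_pos: [0.5552, 0.0918, 0.2893]
tcp_rot: [-3.142, 0.0, -0.0]
ft_force: [-0.4, 0.2, -0.9]
width: 0.423
gripper_force: 20.0
```

```bash
python3 -m pendant '{"xyz":[[0,0,0.06],[0,0,0]],"turn":[[0,0,0],[0,0,0]],"grip":[3,3]}'
python3 -m pendant '{"xyz":[[0,0,0.06],[0,0,0]],"turn":[[0,0,0],[0,0,0]],"grip":[3,3]}'
```

```text
time: 26.3
ee_pos: [0.5556, 0.0918, 0.2893]
tcp_rot: [-3.141, 0.0, -0.001]
ft_force: [-1.4, -0.1, 7.5]
width: 0.427
gripper_force: 20.0
time: 26.55
ee_pos: [0.5559, 0.0919, 0.2892]
tcp_rot: [-3.141, 0.0, -0.003]
ft_force: [-2.7, 0.1, 13.8]
width: 0.427
gripper_force: 20.0
```

Contact. Releasing and rising.

```bash
python3 -m pendant '{"xyz":[[0,0,-0.08],[0,0,0],[0,0,0],[0,0,0],[0,0,-1],[0,0,-3],[0,0,-4],[0,0,-4],[-2,0,-2],[-3,0,0],[0,0,0],[0,0,0]],"turn":[[0,0,0],[0,0,0],[0,0,0],[0,0,0],[0,0,0],[0,0,0],[0,0,0],[0,0,0],[0,0,0],[0,0,0],[0,0,0],[0,0,0]],"grip":[3,6,6,6,6.5,6.5,6.5,6.5,6.5,6.5,6.5,6.5]}'
python3 - <<'E'
from m import *
s=robot.sense(); c=capture("wrist"); cv2.imwrite("pics/w7.png",c["pixels"]); W=cloud(c,s); z=W[...,2]; print(s["ee_pos"])
P=W[(z>.127)&(z<.142)&(abs(W[...,1]-.09)<.05)&(abs(W[...,0]-.555)<.05)]
print(len(P),np.median(P[:,2]),cv2.minEnclosingCircle((P[:,:2]*1e3).astype(np.float32)))
hsv=cv2.cvtColor(c["pixels"],cv2.COLOR_BGR2HSV).astype(int)
m=((hsv[...,0]<8)|(hsv[...,0]>172))&(hsv[...,1]>150)&(z>.024)&(z<.032)&(abs(W[...,1]-.09)<.05)&(abs(W[...,0]-.495)<.03)
if m.any(): print(m.sum(),cv2.minAreaRect((W[m][:,:2]*1e3).astype(np.float32)))
E
```

```text
time: 28.05
ee_pos: [0.5056, 0.0918, 0.4295]
tcp_rot: [-3.141, 0.0, -0.001]
ft_force: [0.7, -0.1, 0.1]
width: 0.712
gripper_force: 0.0
[0.50563623 0.0918021  0.42946127]
1092 0.13260224604917706 ((555.3395385742188, 91.740234375), 18.570566177368164)
591 ((495.0352478027344, 92.59075164794922), (26.265750885009766, 47.37076187133789), 0.3006783127784729)
```

View pics/w7.png

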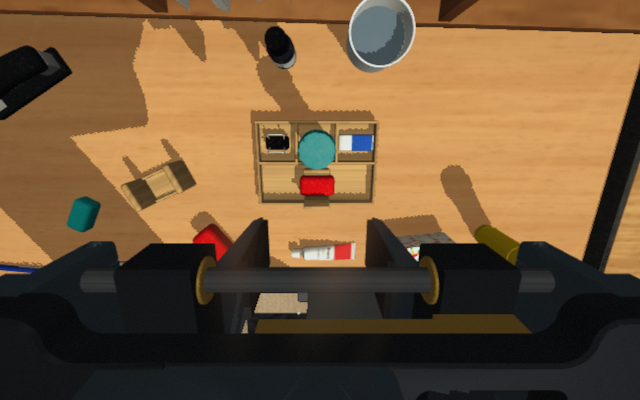

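The bottle stands in the pocket at (316,149), top at 133 mm and within 1 mm of centre. The case lies between the ribs at (317,186), and the bystanders haven't moved.

```bash
python3 -c "
from cell import robot
print(robot.close_job())"
```

```text
the job is handed in; nothing more can be done
None
```

The kit tray is packed and handed in at about 28 s: the case lies flat between the ribs and the glue bottle stands upright in its pocket, each measured within about 1 mm of centre; the hand-in call returned no verdict.

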